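Seat the cue rest on its kinematic base

ROBOT

A 7-joint arm with a two-finger parallel gripper is mounted at the origin on the work surface. World frame = base frame: x ahead of the robot, y to its left, z up, the work surface at z = 0. Lengths are in mm, angles in rad, forces in N, time in s.
With the tool pointing down it reaches from about 400 to 900 mm from the base axis. Payload 5.6 kg.
Tool frame: the origin (TCP) lies midway between the tips of the shut fingers; the grasp point (between the pads) lies 19 mm behind it; x points along the fingers, y is the direction in which the jaws open and shut, and the axes are right-handed (so a half turn about x gives the same grasp; the last joint's range is limited). The gripper opens to 92 mm and grips with 3 to 60 N. Pads are 20 mm wide; open, the fingers measure 128 mm over their backs; the gripper's body (75 mm by 189 mm) begins 69 mm behind the grasp point.
Start: joints at [1.091, 0.468, -0.012, 1.603, 0.006, 1.071, -0.056], TCP at [274.938, -588.998, 189.992] pointing down, gripper open.
Joint ranges: [-2.53, 2.53], [-0.31, 2.02], [-1.57, 1.55], [0.28, 2.44], [-1.29, 4.43], [0.15, 1.84], [-2.92, 2.92]. Speed limits (rad/s): [2.57, 2.57, 3.14, 3.14, 3.14, 3.14, 3.14].

INTERFACE

Orientations are given as a rotation vector (axis times angle).
In Python, from cell import robot, grip, kin, viewer gives the robot as it stands. Calls block until the motion is done:
- robot.movep(position, orientation): joint-space move of the TCP to a pose.
- robot.servo_line(position, feed=150, rotation=None): straight line of the TCP; rotation=None keeps the orientation; feed is the mean speed in mm/s.
- robot.goto_joints(angles): joint-space move.
- grip(opening, newtons=None): opening from 0.0 (shut) to 1.0 (fully open); newtons is the grip in N (None keeps the last); returns when the fingers have stopped.
- robot.hold(seconds).
- kin.ik(position, orientation): joint angles nearest the present ones, or None.
- robot.observe(): the state.
- viewer.read_camera(name): name is "scene" or "side" or "wrist"; returns the picture (400x640x3 uint8, red, green, blue); there is no depth.
- viewer.camera_info(name): a dict with "camera_matrix" (3x3 intrinsics, pixels), "k1" (the pictures are not rectified: a ray, as slopes to the right and down, at radius r is drawn at 1 + k1 r^2 times it, then the intrinsics apply), "R" (3x3) and "t" (3): a world point X has camera coordinates R X + t. Camera axes: x right, y down, z forward; pixel columns grow to the right and rows downward; lengths in mm; the calibration is good to about 2 mm. A picture is of the moment at which its call begins: read the wrist's pose just before it. camera_info takes no time and is no camera call; for the wrist camera it gives the pose at the moment of the call.
A pose or a line that the arm cannot do raises robot.IKError and nothing moves.
- robot.job_done(): hands the job in, once; it reports no verdict.
Trained networks look in the newest picture that a camera, given by its name, has taken for a name from the list of things; names that differ only in an ending like _2 or _b are one class to them, and where a whole thing is asked for, a point or a joint stands for the part that bears it (a point fixed in the world has none). Each returns a list of dicts, best first, with "confidence" (0 to 1); they miss things now and then, are a little off and sometimes report something else, mostly with a low value. They report only what shows in the picture. A call takes as long as a camera call. They do not tell look-alikes from the thing itself.
- viewer.silhouettes(name, camera): "mask" (400x640 bool, what is visible of it).
- viewer.pinpoint(name, camera): "at" ([x, y, z] in mm, in the coordinates of the camera as it stood for that picture, good to about 4 mm: a listed point, or the origin of a listed thing).
The state is a dict: "t": time; "joints": joint angles; "joint_velocities": joint speeds; "joint_torque": joint torques, N m; "tcp_pos": TCP position; "tcp_rot": TCP orientation; "contact_force": force on the tool from outside, world axes, zero at the start; "wrist_torque": the same for the moment, N m; "grip_width": opening from 0.0 (shut) to 1.0 (fully open).
Only numpy, scipy, OpenCV 4.12 (cv2) and the standard library are available. Lean on these libraries where they do the work, as an engineer would, in place of code of your own. Each camera call takes 0.05 s, during which the arm holds its last target.

TASK

Draw the red-knobbed bolt all the way back and leave it there; then slide the cue rest forward along its green base, without lifting it off, until its three ball feet have dropped fully home in the cone, the groove and the flat seat. Leave it sitting there by itself, and leave the other things on the bench where they lie.

Things in the scene. Friction and masses are not known exactly. Their poses are not given: they have to be found in the camera images.
- base: Green base plate fixed to the bench; pose varies, it does not move. 190 x 190 mm, deck top 24 mm above the bench. Origin: plate centre at bench level; x forward, from where the rest is parked towards the seats; y towards the bolt; z up. A fence 20 mm above the deck runs along the -y side, inner face at y = -78 mm. A shelf for the bolt juts out on +y: x -102 to -48 mm, to y = 165 mm.
- cone_seat (a point): Centre of the cone foot's ball when home: on the axis of the eight-sided brass cone (mouth 20 mm across at deck level, 45 degree walls), at (-25, 55, 25.3) mm in the base's frame. Axes are the base's. Once a ball's centre is well inside the cone or groove mouth its weight pulls it home; pushed more than about 8 mm past home it climbs out again.
- groove_seat (a point): Centre of the groove foot's ball when home, mid length of the brass V groove (20 mm wide, 40 mm long along y, 45 degree walls), at (-25, -55, 25.3) mm in the base's frame. Axes as the base's: x across the groove, y along it.
- flat_seat (a point): Centre of the flat foot's ball when home, at (60, 0, 25.3) mm in the base's frame, over the middle of the flat steel seat: the floor of a 40 mm square pocket 6.7 mm deep. Axes as the base's. Going forward, the flat foot drops into this pocket some 20 mm before the other feet drop.
- bolt (a joint): Travel of the bolt in m along the base's +y: 0 fully in (locked), 0.032 back at its stop; starts at 0 to 0.006. About 1.5 N of friction; it stays where left. Its 8 mm square bar lies between two prongs at the +y end of the rest, over a ledge, so the rest cannot go forward or up until it is drawn; it is clear at about 0.016.
- bolt_knob (a point): Top centre of the bolt's red upright knob, a cylinder 14 mm in diameter, 36 mm tall, top 90 mm above the bench; at (-75, 120) mm in the base's frame with the bolt fully in; it moves with the bolt. Its inner side can be pushed towards the base's +y, or it can be pinched. The dark guide on its inner side (y 92 to 110 mm, 27 mm wide) is 60 mm high; nothing else near is higher.
- rest: Cue rest, loose, 0.4 to 0.9 kg: T-shaped aluminium plate 12 mm thick on three slippery 16 mm steel balls (1 to 2 N slides it). Origin: midway between cone and groove feet, level with the undersides of the balls; x along the T's stem. Parked at about (-75, 0, 24) mm in the base's frame, square to it within about 0.03 rad, all feet on the deck; home at (-25, 0, 17.3) mm, level.
- rest_back (a point): Middle of the crossbar's upright back face, where it can be pushed forward: (-18, 0, 18) mm in the rest's frame. The crossbar spans x -18 to 18 and y -70 to 70 mm, then ledge and prongs to y = 86 mm (prongs 34 mm high); plate underside 12 and top 24 mm above the rest's origin.
- rest_vee (a point): Middle of the dark wooden V, lined with cork, that stands on the stem: (38, 0, 50) mm in the rest's frame. It spans x 21 to 55 mm and about 60 mm in y, its top 69 mm above the rest's origin. The stem is 36 mm wide and ends at x = 100 mm.
- cone_foot (a point): Centre of the ball for the cone, at (0, 55, 8) mm in the rest's frame.
- groove_foot (a point): Centre of the ball for the groove, at (0, -55, 8) mm in the rest's frame.
- flat_foot (a point): Centre of the ball for the flat seat, at (85, 0, 8) mm in the rest's frame, under the end of the stem.
- chalk: Cue chalk, yellow and blue block 22 x 22 x 23 mm. Bystander. Origin: centre of its underside.
- offcut: Brown hardwood offcut 90 x 45 x 35 mm. Bystander. Origin: centre of its underside.
- brush: Bench brush 230 mm long, black bristles down, pale wooden back, 26 mm high. Bystander. Origin: on the bench near its middle; x along it.
- glue_jar: Amber glass jar with white lid, 56 mm in diameter, 60 mm high. Bystander. Origin: centre of its underside.
- caliper: Steel caliper 220 mm long lying flat, 8 mm high. Bystander. Origin: on the bench under its middle; x along it.
- file: Flat file with wooden handle, 265 mm long, 20 mm high. Bystander. Origin: on the bench near its middle; x along it.
- tin: Round tin, 68 mm in diameter, 55 mm high. Bystander. Origin: centre of its underside.
Things that resemble listed ones, but are neither listed nor needed, are in the scene too. Several things have the shape of the rest; the one meant has the colours described above.

How it is judged:
By the outcome, as a careful person would: the job done as asked, in the order asked, and still so for the second after the job is handed in, with the robot touching nothing.
It also fails if it takes over 50 s, if anything falls off the work surface, if the arm or the gripper's body presses on something with over 40 N, if the wrist force passes 120 N, or if a joint passes its speed limit or range.

## Working session

There is one attempt and no reset: what is moved stays moved. The work goes in short steps, each a Python script; the robot and the scene stay as the last script left them, time stands still between calls to the robot, and variables do not carry over. Pictures are saved under pics/ and viewed, and the job is handed in when it is done.

```bash
ls; mkdir -p pics
python3 - <<'E'
from cell import robot, grip, kin, viewer
import cv2
for n in ["scene","side","wrist"]:
    im=viewer.read_camera(n); cv2.imwrite(f"pics/{n}0.png",im[:,:,::-1])
    i=viewer.camera_info(n); print(n,i)
print(robot.observe())
E
```

```text
pics
scene {'camera_matrix': array([[377.07379468,   0.        , 315.29771561],
       [  0.        , 377.07379468, 196.06739551],
       [  0.        ,   0.        ,   1.        ]]), 'k1': -0.02974907205030676, 'R': array([[ 0.82035751,  0.57143915, -0.0216993 ],
       [ 0.34710869, -0.52774718, -0.77524091],
       [-0.45445475,  0.62844269, -0.63129286]]), 't': array([-435.04919723, -122.4688151 , 1607.489401  ])}
side {'camera_matrix': array([[475.26365034,   0.        , 320.35372375],
       [  0.        , 475.26365034, 199.21508038],
       [  0.        ,   0.        ,   1.        ]]), 'k1': -0.05212689124167584, 'R': array([[-0.73554873, -0.67745356,  0.00497284],
       [-0.44778631,  0.48065185, -0.75396367],
       [ 0.50838517, -0.55680379, -0.6568973 ]]), 't': array([ 384.42286673,  294.29687589, 1169.96925032])}
wrist {'camera_matrix': array([[315.61276127,   0.        , 320.72651501],
       [  0.        , 315.61276127, 199.70542699],
       [  0.        ,   0.        ,   1.        ]]), 'k1': -0.04936238215021816, 'R': array([[ 0.42242587, -0.90639645, -0.00136533],
       [-0.8708843 , -0.40629204,  0.27656339],
       [-0.25123079, -0.11563849, -0.96099471]]), 't': array([-648.89770104,  -30.78546849,  391.24632262])}
{'t': 0.15, 'joints': array([ 1.09102973,  0.46820867, -0.01159641,  1.6033821 ,  0.00601582,
        1.07141724, -0.05627829]), 'joint_velocities': array([ 0.00042727, -0.00370033, -0.00019353, -0.00241887,  0.0008747 ,
        0.00047327,  0.00022109]), 'joint_torque': array([ 4.23211050e-04, -5.20950007e+01, -1.26497805e-02, -2.43977720e+01,
       -5.66848938e-02,  1.52608333e-02,  1.38673172e-04]), 'tcp_pos': array([ 274.68805938, -588.58091966,  189.24968877]), 'tcp_rot': array([ 1.97982248,  0.44075348, -1.98066787]), 'contact_force': array([-0.09105073, -0.78613481,  0.50720988]), 'wrist_torque': array([0.02219144, 0.02399316, 0.03557405]), 'grip_width': 0.9982238588111287}
```

View pics/scene0.png

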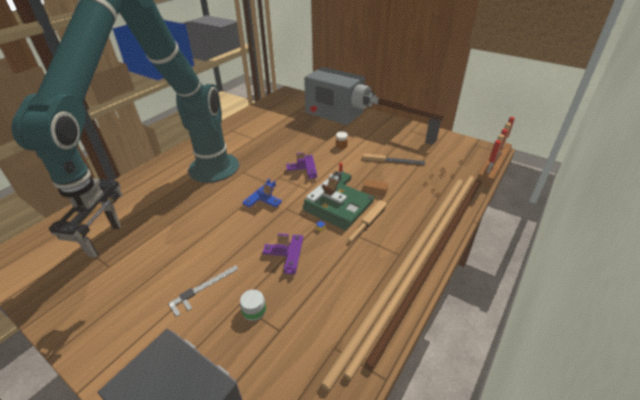

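View pics/side0.png

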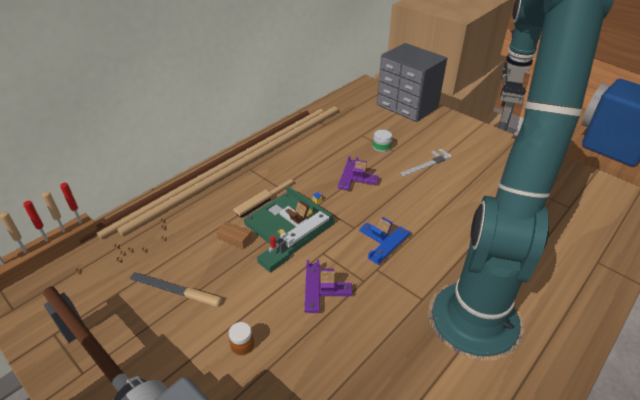

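View pics/wrist0.png

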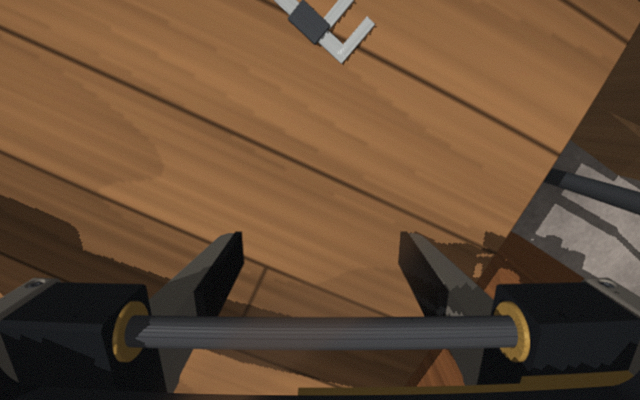

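The scene picture has four things shaped like the rest: purple at (300,163) and (287,252), blue at (262,195), and the aluminium one on the green base at (335,192). In the side picture the aluminium one is at (303,230). Only that one fits: aluminium, dark V, on the green base. I'll localise it and confirm with a crop.

```bash
cat > h.py <<'E'
from cell import robot, grip, kin, viewer
import cv2, numpy as np
from scipy.spatial.transform import Rotation as Ro
def tow(p,i): return i["R"].T@(np.asarray(p)-i["t"])
def px(X,i):
    c=i["R"]@np.asarray(X,float)+i["t"]; s=c[:2]/c[2]; s=s*(1+i["k1"]*(s@s)); K=i["camera_matrix"]
    return np.array([K[0,0]*s[0]+K[0,2],K[1,1]*s[1]+K[1,2]])
E
python3 - <<'E'
from h import *
for n,(x,y,w,h) in {"scene":(270,140,140,110),"side":(220,170,150,120)}.items():
    im=viewer.read_camera(n); i=viewer.camera_info(n)
    c=cv2.resize(im[y:y+h,x:x+w],None,fx=5,fy=5,interpolation=cv2.INTER_CUBIC); cv2.imwrite(f"pics/{n}_crop.png",c[:,:,::-1])
    for k in ["base","cone_seat","groove_seat","flat_seat","bolt_knob","rest","rest_back","rest_vee","cone_foot","groove_foot","flat_foot","glue_jar","chalk","offcut","brush"]:
        print(n,k,[(np.round(tow(d["at"],i)).tolist(),np.round(px(tow(d["at"],i),i)).tolist(),round(d["confidence"],2)) for d in viewer.pinpoint(k,n)])
print(robot.observe()["t"])
E
```

```text
scene base [([573.0, 84.0, -0.0], [338.0, 205.0], 0.71)]
scene cone_seat [([555.0, 136.0, 24.0], [341.0, 191.0], 0.71), ([585.0, -54.0, 3.0], [319.0, 227.0], 0.51)]
scene groove_seat [([552.0, 28.0, 29.0], [324.0, 205.0], 0.84)]
scene flat_seat [([641.0, 83.0, 24.0], [354.0, 206.0], 0.57)]
scene bolt_knob [([508.0, 211.0, 88.0], [341.0, 164.0], 0.62)]
scene rest [([349.0, 220.0, 2.0], [310.0, 168.0], 0.94), ([588.0, -200.0, -1.0], [294.0, 254.0], 0.87), ([299.0, -46.0, -2.0], [259.0, 198.0], 0.77), ([482.0, 83.0, 43.0], [317.0, 187.0], 0.61), ([497.0, 84.0, 22.0], [321.0, 193.0], 0.6), ([504.0, 134.0, 32.0], [329.0, 185.0], 0.33)]
scene rest_back [([482.0, 85.0, 43.0], [317.0, 187.0], 0.95), ([368.0, 232.0, 21.0], [315.0, 164.0], 0.83), ([608.0, -195.0, 19.0], [300.0, 252.0], 0.72), ([279.0, -50.0, 20.0], [254.0, 192.0], 0.56), ([552.0, 136.0, 24.0], [340.0, 191.0], 0.35), ([540.0, 81.0, 76.0], [330.0, 186.0], 0.23)]
scene rest_vee [([537.0, 82.0, 76.0], [329.0, 186.0], 0.98), ([322.0, 192.0, 50.0], [300.0, 159.0], 0.87), ([555.0, -218.0, 51.0], [282.0, 242.0], 0.65), ([335.0, -49.0,
[... 2383 characters left out ...]
.0, -450.0, 4.0], [425.0, 164.0], 0.68), ([496.0, 27.0, 31.0], [321.0, 221.0], 0.63), ([567.0, -154.0, 6.0], [342.0, 187.0], 0.6), ([577.0, 80.0, -6.0], [289.0, 225.0], 0.25)]
side flat_foot [([584.0, 74.0, 31.0], [288.0, 214.0], 0.94), ([386.0, -48.0, 8.0], [366.0, 231.0], 0.94), ([512.0, -246.0, 6.0], [373.0, 182.0], 0.88), ([288.0, 160.0, 9.0], [345.0, 291.0], 0.62)]
side glue_jar [([367.0, 440.0, 1.0], [242.0, 344.0], 0.67), ([710.0, 59.0, 1.0], [264.0, 201.0], 0.58)]
side chalk [([593.0, -59.0, -5.0], [317.0, 201.0], 0.38)]
side offcut [([648.0, 231.0, -3.0], [234.0, 240.0], 0.87), ([502.0, 139.0, 33.0], [292.0, 239.0], 0.47)]
side brush [([710.0, 56.0, 1.0], [265.0, 200.0], 0.68)]
1.75
```

View pics/scene_crop.png

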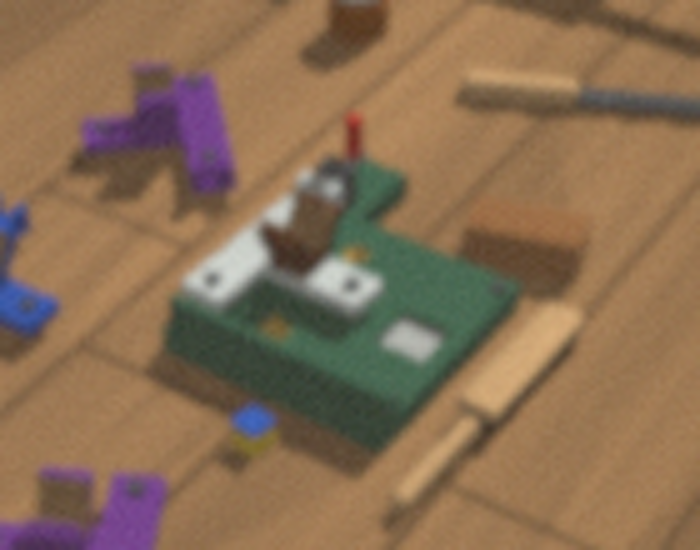

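View pics/side_crop.png

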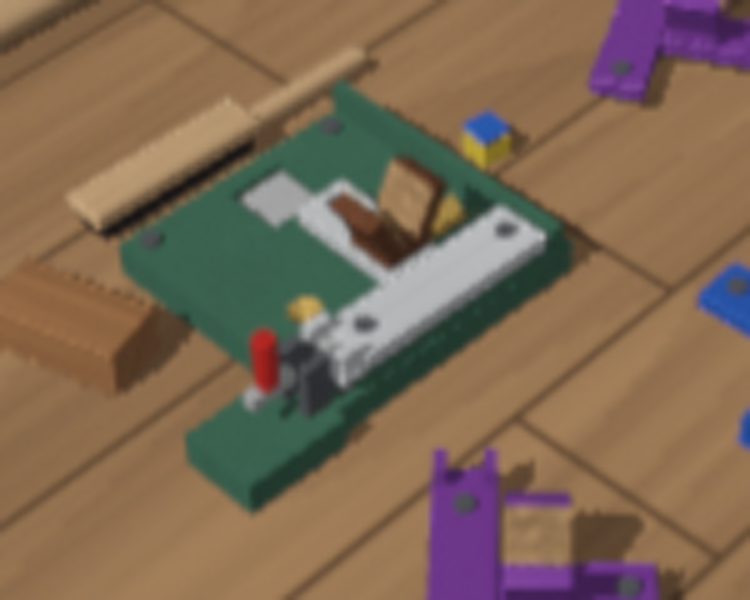

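Confirmed: the aluminium rest with the dark V, on the green base, with the red knob beside it. Base x runs roughly along world x. Next a closer look with the wrist camera.

```bash
cat >> h.py <<'E'
def down(a):  # jaw axis at angle a in world xy, tool x down
    y=np.array([np.cos(a),np.sin(a),0]);x=np.array([0,0,-1.]);z=np.cross(x,y)
    return Ro.from_matrix(np.c_[x,y,z]).as_rotvec()
def shot(n,name,crop=None,f=1):
    i=viewer.camera_info(n); im=viewer.read_camera(n); c=im
    if crop: x,y,w,h=crop; c=cv2.resize(im[y:y+h,x:x+w],None,fx=f,fy=f,interpolation=cv2.INTER_CUBIC)
    cv2.imwrite(f"pics/{name}.png",c[:,:,::-1]); return im,i
E
python3 - <<'E'
from h import *
o=robot.observe(); M=Ro.from_rotvec(o["tcp_rot"]).as_matrix(); i=viewer.camera_info("wrist")
print(M, "cam rel tool",M.T@(-i["R"].T@i["t"]-o["tcp_pos"]), "view dir in tool",M.T@i["R"][2])
for a in [0,np.pi,np.pi/2,-np.pi/2]:
    for p in [(430,81,260),(507,207,65),(720,81,260),(460,81,45)]:
        q=kin.ik(p,down(a)); print(a,p,None if q is None else np.round(q,2))
E
```

```text
[[ 1.04149865e-06  4.22975353e-01 -9.06141187e-01]
 [-7.67719938e-05 -9.06141184e-01 -4.22975351e-01]
 [-9.99999997e-01  7.00067938e-05  3.15289163e-05]] cam rel tool [-194.35037748   -0.33007279  -78.23397774] view dir in tool [ 9.61023740e-01 -2.39881955e-04  2.76465757e-01]
0 (430, 81, 260) [ 0.53  0.09 -0.82  1.97  0.08  1.11 -0.32]
0 (507, 207, 65) [ 0.23  0.66 -0.89  1.91  0.66  0.9  -1.  ]
0 (720, 81, 260) [ 0.24  0.65 -0.67  1.28  0.4   1.35 -0.42]
0 (460, 81, 45) [ 0.3   0.48 -0.65  2.11  0.46  0.68 -0.66]
3.141592653589793 (430, 81, 260) [ 0.93  0.23 -1.31  1.95  0.24  1.14  2.67]
3.141592653589793 (507, 207, 65) [ 0.44  0.98 -1.33  1.9   1.05  1.2   1.86]
3.141592653589793 (720, 81, 260) [ 0.48  0.93 -1.33  1.26  0.89  1.57  2.44]
3.141592653589793 (460, 81, 45) [ 0.73  0.91 -1.33  2.09  1.05  1.08  2.  ]
1.5707963267948966 (430, 81, 260) [ 0.71  0.13 -1.02  1.96  0.12  1.12  1.21]
1.5707963267948966 (507, 207, 65) [ 0.25  0.68 -0.93  1.91  0.69  0.91  0.55]
1.5707963267948966 (720, 81, 260) [ 0.3   0.69 -0.8   1.27  0.48  1.37  1.1 ]
1.5707963267948966 (460, 81, 45) [ 0.41  0.53 -0.79  2.11  0.58  0.73  0.81]
-1.5707963267948966 (430, 81, 260) [ 0.42  0.08 -0.7   1.97  0.06  1.11 -1.88]
-1.5707963267948966 (507, 207, 65) [-0.02  0.53 -0.54  1.92  0.38  0.79 -2.34]
-1.5707963267948966 (720, 81, 260) [ 0.06  0.58 -0.35  1.3   0.19  1.3  -1.86]
-1.5707963267948966 (460, 81, 45) [ 0.16  0.44 -0.48  2.12  0.33  0.65 -2.12]
```

Run:
```python
from h import *
robot.movep([550,30,210],down(0)); print(robot.observe()["t"])
robot.hold(0.2)
im,i=shot("wrist","w1")
for k in ["base","cone_seat","groove_seat","flat_seat","bolt_knob","rest","rest_back","rest_vee","cone_foot","groove_foot","flat_foot"]:
    print(k,[(np.round(tow(d["at"],i),1).tolist(),np.round(px(tow(d["at"],i),i)).tolist(),round(d["confidence"],2)) for d in viewer.pinpoint(k,"wrist")])
print(robot.observe()["t"])
```

```text
4.1583
base [([576.9, 79.3, 1.5], [342.0, 133.0], 0.94)]
cone_seat [([556.8, 135.7, 23.7], [327.0, 84.0], 0.56)]
groove_seat [([549.4, 24.9, 21.4], [320.0, 179.0], 0.69), ([495.2, 81.1, 25.5], [274.0, 133.0], 0.58)]
flat_seat [([501.2, 135.3, 35.2], [277.0, 84.0], 0.55), ([586.4, -55.2, 0.7], [347.0, 232.0], 0.2)]
bolt_knob []
rest [([299.1, -49.8, -2.8], [142.0, 228.0], 0.8), ([352.5, 215.8, -0.9], [153.0, 17.0], 0.77), ([592.6, -204.5, -2.6], [349.0, 323.0], 0.76), ([498.1, 85.6, 23.5], [277.0, 129.0], 0.58)]
rest_back [([282.0, -50.3, 21.6], [120.0, 235.0], 0.77), ([605.4, -195.0, 18.1], [359.0, 326.0], 0.66), ([479.5, 86.6, 43.5], [258.0, 129.0], 0.55)]
rest_vee [([337.7, -45.0, 48.6], [149.0, 239.0], 0.93), ([323.8, 193.2, 49.1], [105.0, 28.0], 0.92), ([542.0, 77.8, 77.8], [313.0, 140.0], 0.67), ([552.2, -221.5, 52.1], [323.0, 359.0], 0.61), ([550.3, 26.6, 23.7], [321.0, 178.0], 0.24)]
cone_foot [([299.5, 7.7, 10.3], [130.0, 190.0], 0.86), ([614.9, -245.8, 4.4], [363.0, 348.0], 0.82), ([389.0, 176.2, 7.8], [183.0, 50.0], 0.78), ([503.6, 131.9, 33.6], [279.0, 87.0], 0.64)]
groove_foot [([498.1, 27.4, 29.1], [278.0, 178.0], 0.82), ([303.4, -101.5, 6.8], [147.0, 264.0], 0.7), ([562.6, -156.5, 2.9], [330.0, 298.0], 0.68), ([554.0, 26.3, 24.0], [324.0, 178.0], 0.46)]
flat_foot [([385.7, -48.9, 8.7], [199.0, 230.0], 0.82), ([285.1, 165.1, 10.8], [98.0, 63.0], 0.71), ([512.7, -245.1, 9.3], [297.0, 350.0], 0.68), ([588.3, 77.3, 32.2], [354.0, 136.0], 0.63), ([588.1, -59.1, 2.3], [349.0, 236.0], 0.61)]
4.9583
```

View pics/w1.png

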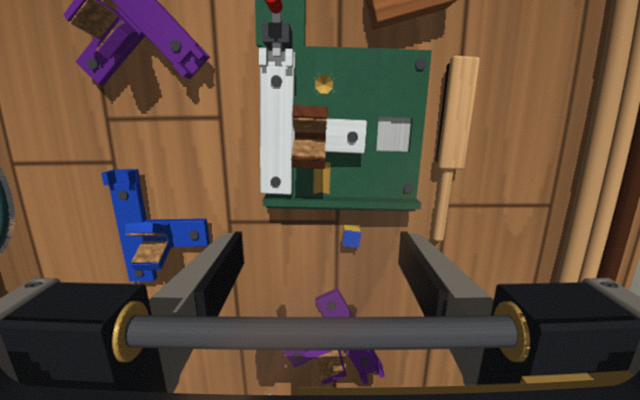

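The wrist view shows the base with cone at (324,84), flat seat at (394,136), knob tip at (272,5) and V at (312,135). I'll fit the base yaw from the front deck edge and the seats.

```bash
cat >> h.py <<'E'
def back(uv,z,i):
    K=i["camera_matrix"]; d=np.array([i["k1"],0,0,0,0])
    s=cv2.undistortPoints(np.array([[uv]],float),K,d)[0,0]
    r=i["R"].T@np.array([s[0],s[1],1]); c=-i["R"].T@i["t"]
    return c+r*(z-c[2])/r[2]
E
python3 - <<'E'
from h import *
im,i=shot("wrist","w2",(230,0,230,220),3.4)
for n,uv,z in [("cone",(324,84),22),("flat",(394,136),18),("front edge a",(431,50),24),("front edge b",(421,196),24),("rest back a",(259,60),48),("rest back b",(261,191),48),("flatfoot screw",(352,137),48),("cone screw",(276,81),48),("groove screw",(275,181),48)]:
    print(n,np.round(back(uv,z,i),1))
E
```

```text
cone [553.7 136.6  22. ]
flat [638.6  77.5  18. ]
front edge a [673.6 173.6  24. ]
front edge b [675.9   3.8  24. ]
rest back a [485.  159.1  48. ]
rest back b [480.2  16.6  48. ]
flatfoot screw [584.8  78.6  48. ]
cone screw [502.2 137.9  48. ]
groove screw [497.1  28.5  48. ]
```

View pics/w2.png

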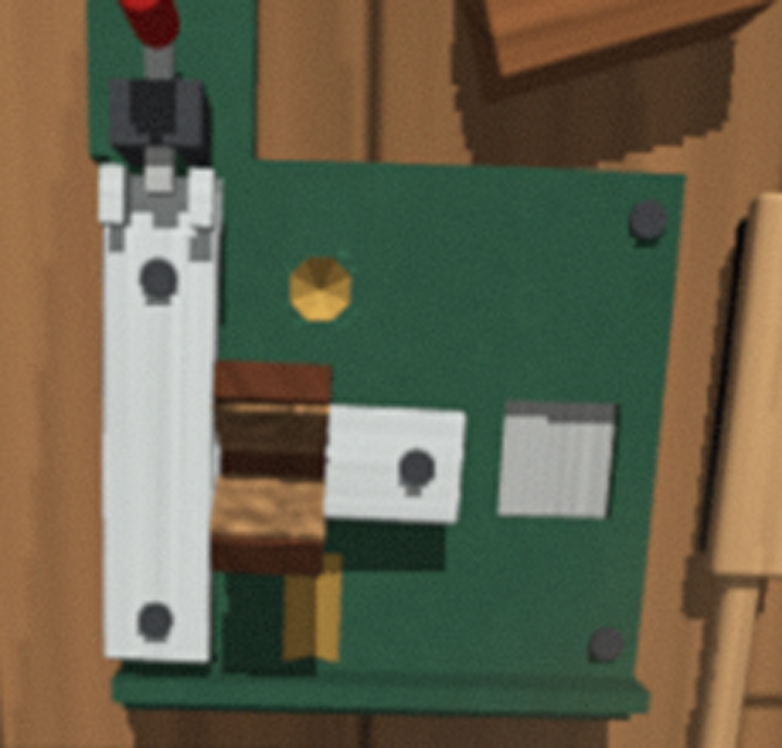

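Run:
```python
from h import *
from scipy.optimize import least_squares
i=viewer.camera_info("wrist")
def fit(F,z0,x0):
    P=np.array([f[0] for f in F],float); U=np.array([[230+f[1][0]/3.4,f[1][1]/3.4] for f in F])
    def res(p):
        R=Ro.from_euler("z",p[2]).as_matrix()
        return np.concatenate([px(R@q+[p[0],p[1],z0],i)-u for q,u in zip(P,U)])
    s=least_squares(res,x0,loss="soft_l1"); print(s.x.round(4)); print(res(s.x).reshape(-1,2).round(1).tolist()); return s.x
b=fit([((95,95,24),(684,175)),((-25,55,24),(320,289)),((40,20,24),(507,402)),((80,20,24),(617,406)),((-15,-75,24),(340,660)),((-48,95,24),(255,160))],0,[576,81,0])
r=fit([((0,55,24),(158,276)),((0,-55,24),(155,619)),((85,0,24),(416,465)),((-18,-70,24),(104,658)),((18,-70,24),(210,662)),((100,18,24),(466,411)),((100,-18,24),(457,522))],24,[500,82,-.03])
R=Ro.from_euler("z",b[2]).as_matrix()
print("rest in base",(R.T@[r[0]-b[0],r[1]-b[1],0]).round(1),r[2]-b[2])
for n,q in [("knob0",(-75,120,90)),("rest home",(-25,0,17.3))]: print(n,R@q+[b[0],b[1],0])
```

```text
[ 5.774989e+02  7.965650e+01 -2.530000e-02]
[[0.8, -0.1], [0.0, 0.1], [-0.4, -0.2], [1.1, -0.3], [-0.7, 1.0], [-0.5, -0.1]]
[ 5.003619e+02  8.254690e+01 -4.250000e-02]
[[-0.0, 0.2], [0.3, -0.3], [0.1, -0.0], [-0.1, 0.1], [-0.6, 0.2], [0.1, -0.1], [0.2, -0.1]]
rest in base [-77.2   0.9   0. ] -0.01716965209522756
knob0 [505.56299145 201.51799511  90.        ]
rest home [552.50689886  80.28982365  17.3       ]
```

```bash
cat >> h.py <<'E'
BO=np.array([577.3,79.8,0]); BY=-0.025
RB=Ro.from_euler("z",BY).as_matrix()
def W(x,y,z): return RB@np.array([x,y,z],float)+BO
def st():
    o=robot.observe(); return np.round(RB.T@(o["tcp_pos"]-BO),1),np.round(RB.T@o["contact_force"],1),round(o["grip_width"],3),round(o["t"],2)
E
python3 - <<'E'
from h import *
grip(0.5,12)
robot.movep(W(-74.5,125,150),down(BY)); robot.hold(.2); print(st())
robot.servo_line(W(-74.5,125,66),feed=120); print(st())
shot("side","s1",(220,170,150,120),5)
grip(0.0,12); print(st())
E
```

```text
(array([-73.3, 123.2, 150.4]), array([-0.2, -0.2,  0.5]), 0.501, 6.81)
(array([-74. , 125.4,  66.6]), array([-0.5, -0.4, -0.1]), 0.502, 7.66)
(array([-74.5, 125. ,  66. ]), array([-0.1,  0.1,  0.1]), 0.005, 8.48)
```

View pics/s1.png

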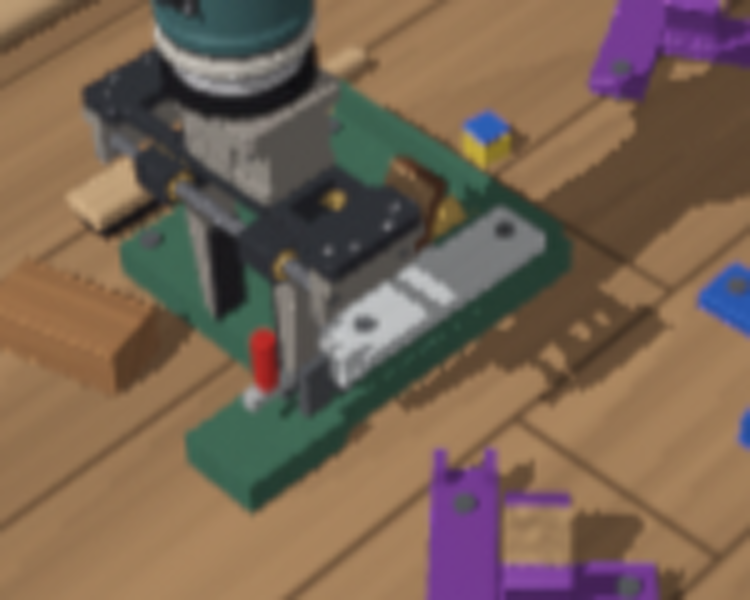

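Run:
```python
from h import *
i=viewer.camera_info("side")
for p in [(-74.5,125,66),(-74.5,125,90),(-75,120,90),(-75,120,54)]: print(p,((px(W(*p),i)-[220,170])*5).round())
o=robot.observe(); print(o["tcp_pos"],W(-74.5,125,66), Ro.from_rotvec(o["tcp_rot"]).as_matrix().round(3))
shot("side","s2",(220,170,150,120),5);shot("scene","c2",(270,110,140,120),5)
```

```text
(-74.5, 125, 66) [263. 366.]
(-74.5, 125, 90) [261. 334.]
(-75, 120, 90) [268. 330.]
(-75, 120, 54) [272. 377.]
[505.93523724 206.60440404  65.96032213] [505.94795453 206.62324553  66.        ] [[-0.     1.    -0.025]
 [-0.    -0.025 -1.   ]
 [-1.    -0.     0.   ]]
```

View pics/s2.png

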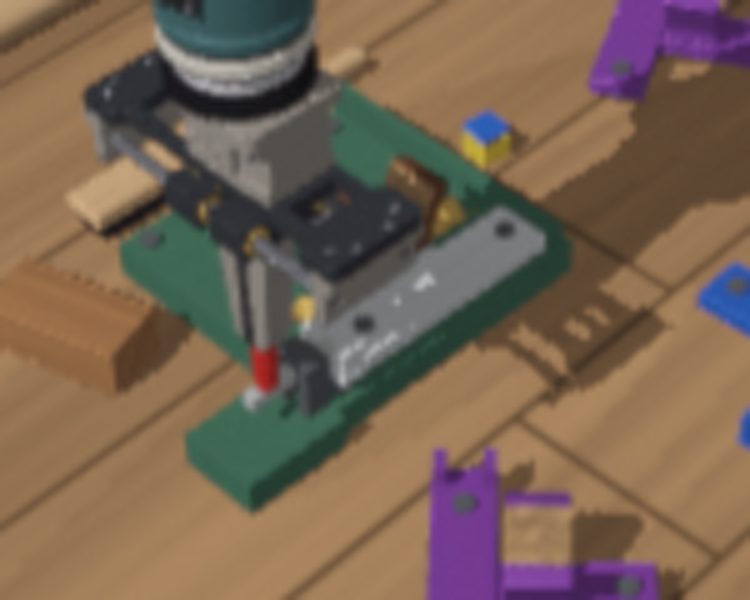

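View pics/c2.png

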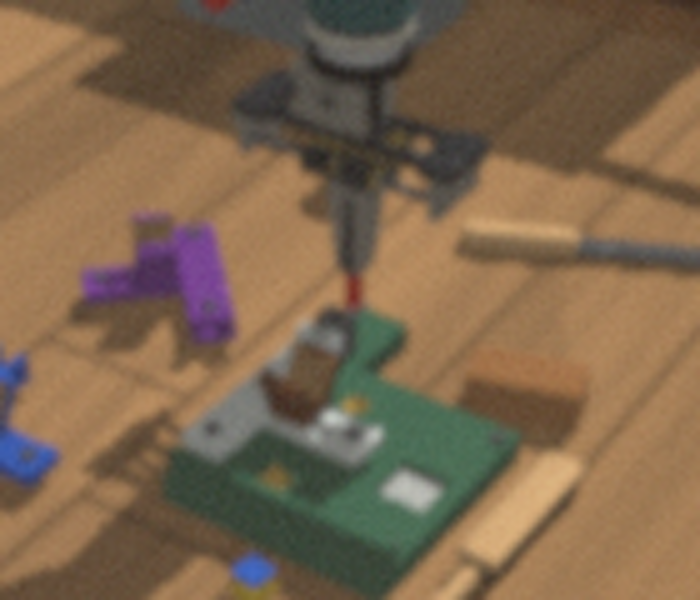

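```bash
python3 - <<'E'
from h import *
for n,c in [("side",(220,170)),("scene",(270,110))]:
  i=viewer.camera_info(n); print(n,-i["R"].T@i["t"])
  for p in [(-74.5,125,66),(-74.5,125,80),(-97.5,125,66),(-51.5,125,66),(-75,120,90),(-75,125,90),(-75,125,54)]: print(p,((px(W(*p),i)-c)*5).round())
print(st())
E
python3 - <<'E'
import cv2
a=cv2.imread("pics/s2.png")[250:450,180:380]; b=cv2.imread("pics/c2.png")[180:380,260:460]
cv2.imwrite("pics/cmp.png",cv2.resize(cv2.hconcat([a,b]),None,fx=2,fy=2))
E
```

```text
side [-180.25114912  770.41761849  988.52711378]
(-74.5, 125, 66) [263. 366.]
(-74.5, 125, 80) [262. 347.]
(-97.5, 125, 66) [292. 388.]
(-51.5, 125, 66) [235. 344.]
(-75, 120, 90) [268. 330.]
(-75, 125, 90) [261. 335.]
(-75, 125, 54) [265. 381.]
scene [1129.93705436 -826.24338791  910.41348087]
(-74.5, 125, 66) [351. 293.]
(-74.5, 125, 80) [351. 278.]
(-97.5, 125, 66) [326. 283.]
(-51.5, 125, 66) [376. 302.]
(-75, 120, 90) [347. 270.]
(-75, 125, 90) [351. 267.]
(-75, 125, 54) [350. 305.]
(array([-74.5, 125. ,  66. ]), array([-0.5, -0.8, -0.3]), 0.005, 8.58)
```

View pics/cmp.png

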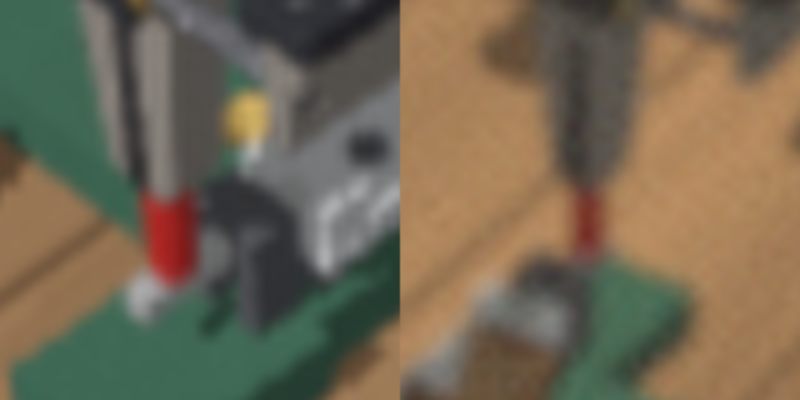

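Run:
```python
from h import *
im,i=shot("wrist","w3")
for p in [(-74.5,125,66),(-74.5,125,90),(-75,125,90),(-75,125,54)]: print(p,px(W(*p),i).round())
```

```text
(-74.5, 125, 66) [321. 232.]
(-74.5, 125, 90) [321. 248.]
(-75, 125, 90) [320. 248.]
(-75, 125, 54) [320. 226.]
```

View pics/w3.png

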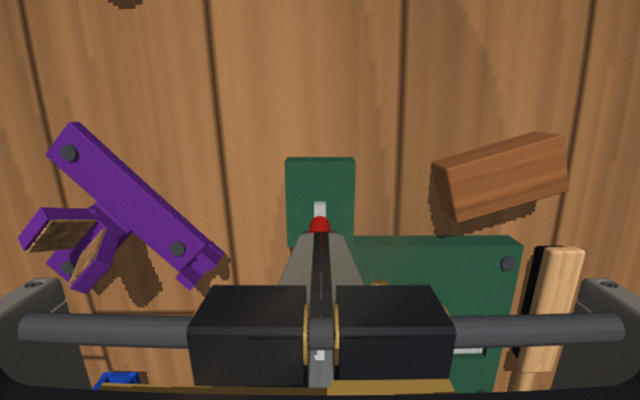

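Run:
```python
from h import *
shot("wrist","w4",(260,150,120,120),6)
i=viewer.camera_info("wrist")
for p in [(-74.5,135,66),(-74.5,135,80),(-74.5,133,90),(-74.5,132,54),(-74.5,118,90),(-74.5,125,80)]: print(p,((px(W(*p),i)-[260,150])*6).round())
for f in ["side0","s2"]: pass
im=cv2.imread("pics/side0.png"); 
for n in ["side","scene"]:
    for a in [cv2.imread(f"pics/{n}0.png")[:,:,::-1],viewer.read_camera(n)]:
        a=a.astype(int); m=(a[...,0]>110)&(a[...,1]<60)&(a[...,2]<60); m[:,:200]=0; m[:,400:]=0; m[:120]=0;m[280:]=0
        ys,xs=np.nonzero(m); print(n,len(ys),(xs.min(),xs.max(),ys.min(),ys.max()) if len(ys) else "")
```

```text
(-74.5, 135, 66) [365. 409.]
(-74.5, 135, 80) [365. 455.]
(-74.5, 133, 90) [365. 511.]
(-74.5, 132, 54) [365. 399.]
(-74.5, 118, 90) [365. 652.]
(-74.5, 125, 80) [365. 546.]
side 46 (np.int64(270), np.int64(274), np.int64(236), np.int64(247))
side 26 (np.int64(271), np.int64(274), np.int64(240), np.int64(247))
scene 6 (np.int64(340), np.int64(341), np.int64(165), np.int64(169))
scene 5 (np.int64(340), np.int64(340), np.int64(166), np.int64(170))
```

View pics/w4.png

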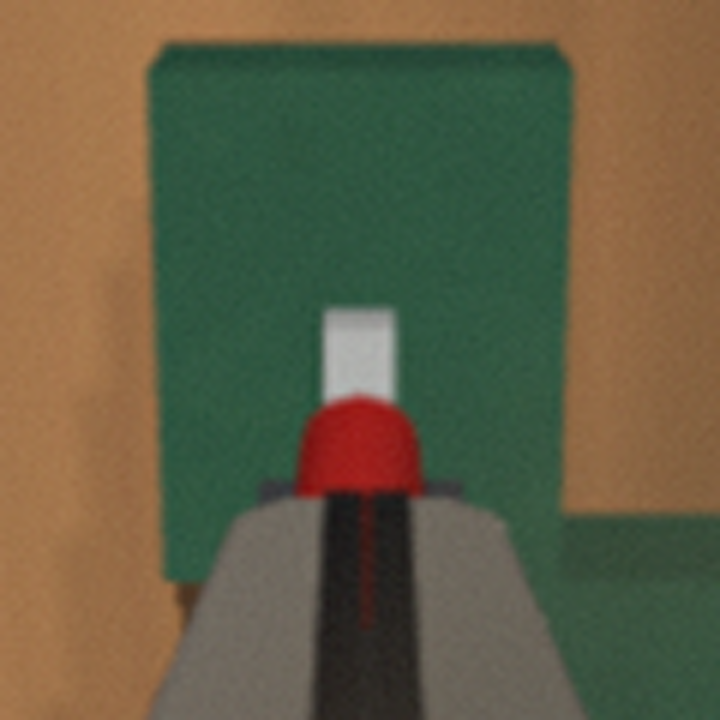

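The knob is at s≈5 mm. All three views put the real fingertips about 22 mm above the reported TCP, so the fingers shut just above the knob top. I'll lift, open and go lower; there's clearance either way.

Run:
```python
from h import *
robot.servo_line(W(-75,125,80),feed=150)
grip(0.5,12)
robot.servo_line(W(-75,125,64),feed=100); print(st())
robot.servo_line(W(-75,125,45),feed=60); print(st())
grip(0.0,12); print(st())
shot("wrist","w5",(230,130,180,150),4)
```

```text
(array([-75.6, 124.8,  63.3]), array([ 1. ,  0.8, -0.2]), 0.505, 10.14)
(array([-75.3, 125. ,  44.6]), array([-0.5, -0.5,  0.2]), 0.5, 10.61)
(array([-75.2, 125. ,  45.2]), array([-2. , -1.2,  2.2]), 0.152, 11.19)
```

View pics/w5.png

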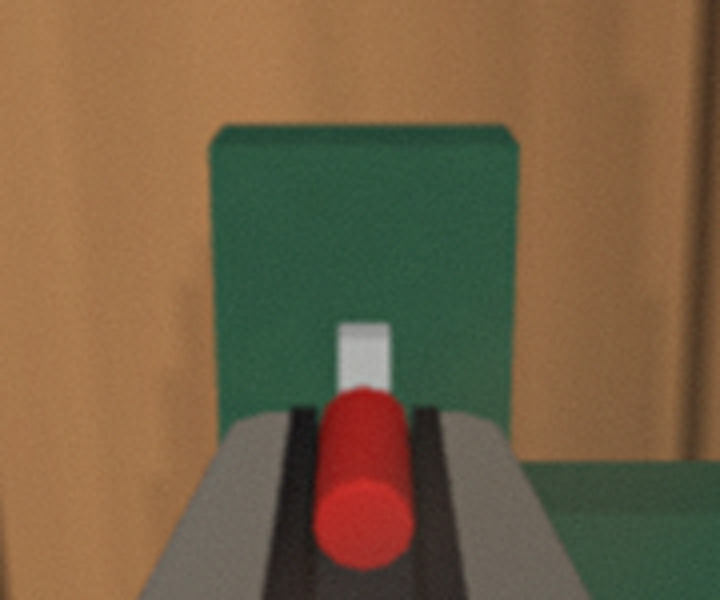

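Gripped: the width is 14 mm and the wrist crop shows the knob at (363,480) between the pads. Pulling in steps while watching the force.

Run:
```python
from h import *
robot.servo_line(W(-75,147,45),feed=50); print(st())
for y in [149,151,153,155,157,158]:
    robot.servo_line(W(-75,y,45),feed=30); robot.hold(.1); s=st(); print(s)
    if s[1][1]<-6: break
shot("wrist","w6",(230,130,180,150),4)
```

```text
(array([-75.2, 148.1,  45.1]), array([-2.6,  1.8,  3.9]), 0.144, 11.83)
(array([-75.2, 149. ,  45.1]), array([-2.4,  1.2,  4.8]), 0.148, 12.18)
(array([-75.2, 150.6,  45.1]), array([-3.6,  0.6,  5.1]), 0.148, 12.53)
(array([-75.2, 151.1,  45.1]), array([-3.9, -3.3,  8.1]), 0.146, 12.88)
(array([-75.3, 151.2,  45. ]), array([-5. , -6.9, 10.3]), 0.15, 13.23)
```

View pics/w6.png

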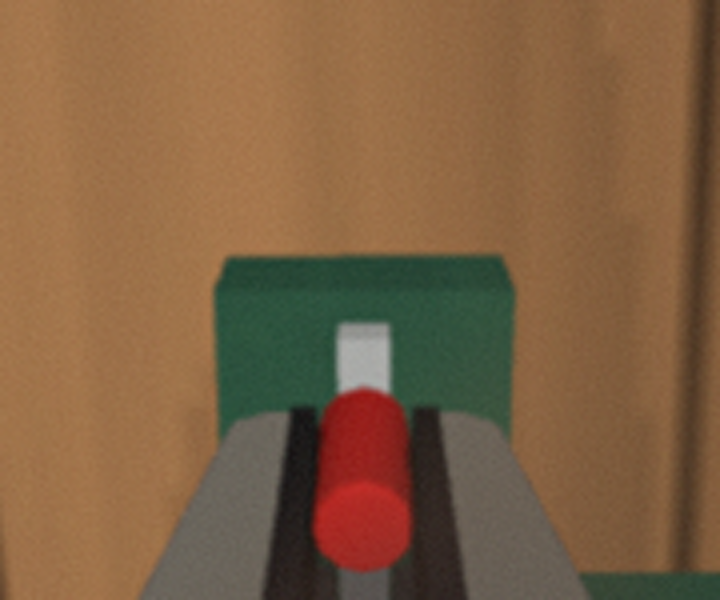

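The bolt is at its stop: the TCP stalled at 151 mm with rising force. Release, check, then calibrate the fingertip height by touching the bench behind the base.

Run:
```python
from h import *
grip(0.5,12); print(st())
p=robot.observe()["tcp_pos"]
robot.servo_line([p[0],p[1],130],feed=150)
shot("wrist","w7",(230,100,180,150),4)
R=down(BY+np.pi/2)
grip(0.8,12)
a=kin.ik(W(-150,0,130),R); b=kin.ik(W(-150,0,130),down(BY-np.pi/2)); print(a,b,robot.observe()["joints"])
```

```text
(array([-75. , 155.1,  44.9]), array([-0.3,  0.6,  0. ]), 0.499, 13.92)
[ 0.6397074   0.39403125 -1.05979054  2.11215038  0.44923578  0.88056276
  0.86257379] [ 0.02699363  0.21405234 -0.32885328  2.14332907  0.09599816  0.79766782
 -1.9578125 ] [ 0.00212225  0.47627171 -0.6376856   1.8501336   0.34778898  0.92836929
 -0.81905299]
```

View pics/w7.png

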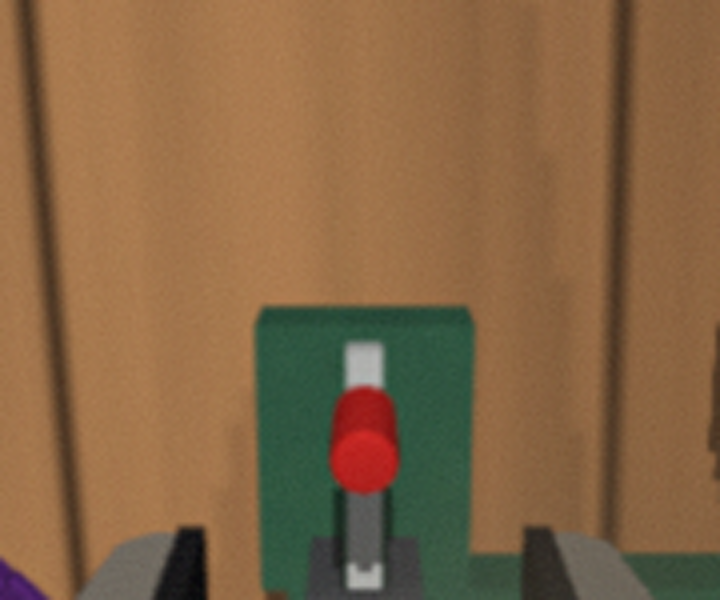

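Run:
```python
from h import *
robot.movep(W(-140,0,100),down(BY-np.pi/2)); robot.hold(.2); print(st())
robot.servo_line(W(-140,0,8),feed=100); robot.hold(.1); print(st())
z=0
for z in range(4,-34,-4):
    robot.servo_line(W(-140,0,z),feed=40); s=st(); print(z,s[0],s[1],s[3])
    if s[1][2]>2.5: break
robot.hold(.1); print(st())
```

```text
(array([-139.7,    0.7,  100. ]), array([0.1, 0.4, 0.3]), 0.799, 16.52)
(array([-1.394e+02,  1.000e-01,  8.600e+00]), array([ 0.3, -0.1, -1. ]), 0.803, 17.69)
4 [-1.401e+02 -1.000e-01  4.000e+00] [ 0.5 -0.5 -0.4] 17.94
0 [-1.403e+02 -1.000e-01 -3.000e-01] [ 0.7 -0.3 -1. ] 18.19
-4 [-1.402e+02 -1.000e-01 -4.300e+00] [0.2 0.6 0.8] 18.44
-8 [-140.2   -0.    -8.3] [-0.8  0.  -0.2] 18.69
-12 [-1.402e+02 -1.000e-01 -1.230e+01] [-0.  -0.4  0.5] 18.94
-16 [-140.2   -0.   -16.2] [-0.8 -1.1 -0.4] 19.19
-20 [-140.2   -0.   -20.2] [ 0.2 -0.6 -0.5] 19.44
-24 [-140.     0.   -24.2] [-0.4 -0.   0.5] 19.69
-28 [-139.9   -0.   -24.4] [-12.4  -2.8  54.3] 19.94
(array([-139.8,   -0. ,  -24.4]), array([-12.3,  -3.4,  54.2]), 0.795, 20.04)
```

The tips are 24.4 mm above the reported TCP. I'll lift to tip height 31 mm and start pushing, with two fingers square against the back face.

Run:
```python
from h import *
robot.servo_line(W(-140,0,6.5),feed=100); robot.hold(.1); print(st())
robot.servo_line(W(-115,0,6.5),feed=80); print(st())
im,i=shot("wrist","w8")
for x in range(-111,-84,4):
    robot.servo_line(W(x,0,6.5),feed=40); s=st(); print(x,s[0],s[1],s[3])
    if s[1][0]<-8: break
im,i=shot("wrist","w9")
```

```text
(array([-140.6,   -0.2,    5.8]), array([ 0.2,  0.7, -0.3]), 0.795, 20.63)
(array([-1.153e+02, -1.000e-01,  6.100e+00]), array([0.5, 0.7, 0.5]), 0.801, 21.1)
-111 [-110.9    0.     6.6] [ 0.2 -0.   0.1] 21.4
-107 [-106.7    0.     6.6] [ 0.6  0.2 -0.4] 21.65
-103 [-102.6    0.     6.5] [-0.  -0.1  0.1] 21.9
-99 [-98.8  -0.    6.4] [-0.7 -0.8  0.5] 22.15
-95 [-94.5   0.    6.5] [-1.4  0.1  0.9] 22.4
-91 [-90.3   0.    6.6] [-0.4  0.1 -0.6] 22.65
-87 [-86.2   0.    6.6] [ 0.2 -0.5 -0.7] 22.9
```

View pics/w8.png

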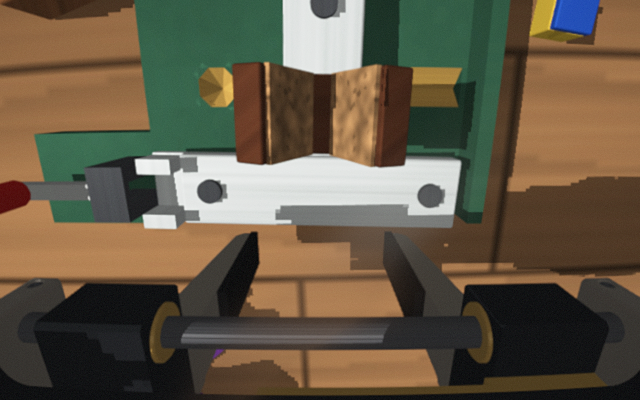

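View pics/w9.png

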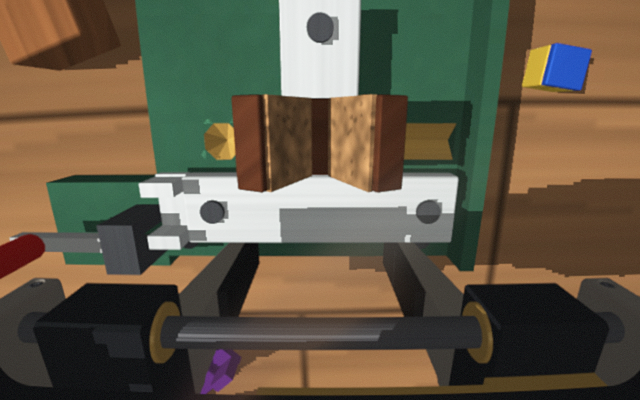

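The wrist view now shows the rest square, with screws at (212,212), (428,212) and (320,27), and advancing. The bolt bar is clear. I'll measure its position from the screws.

Run:
```python
from h import *
i=viewer.camera_info("wrist")
for u in [(212,212),(428,212),(320,27)]: print((RB.T@(back(u,48,i)-BO)).round(1))
print("cone",(RB.T@(back((219,142),20,i)-BO)).round(1))
```

```text
[-58.8  56.3  48. ]
[-58.9 -54.6  48. ]
[27.1  0.7 48. ]
cone [-26.   58.5  20. ]
```

Run:
```python
from h import *
robot.servo_line(W(-66,0,6.5),feed=30); print(st())
for x in [-64,-62,-60,-59,-58,-57]:
    robot.servo_line(W(x,0,6.5),feed=15); s=st(); print(x,s[0],s[1],s[3])
    if s[1][0]<-12: break
robot.hold(.15)
im,i=shot("wrist","w10"); print(robot.observe()["t"])
shot("side","s10",(220,170,150,120),5)
```

```text
(array([-65.7,   0. ,   6.5]), array([-0.3, -0.3, -0. ]), 0.799, 23.8)
-64 [-63.9   0.    6.5] [0.7 0.6 0.6] 24.08
-62 [-61.9  -0.    6.5] [-0.8 -0.2 -1. ] 24.37
-60 [-59.4   0.1   6.6] [ 0.2 -0.3 -0.1] 24.65
-59 [-58.8   0.    6.6] [0.9 0.3 0.2] 24.9
-58 [-57.9   0.    6.5] [-0.3  0.5  0.3] 25.15
-57 [-56.9   0.    6.5] [-0.5 -0.4 -0.5] 25.4
25.6
```

View pics/w10.png

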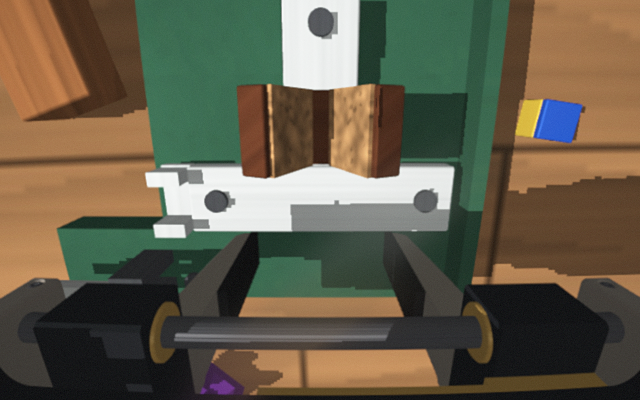

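View pics/s10.png

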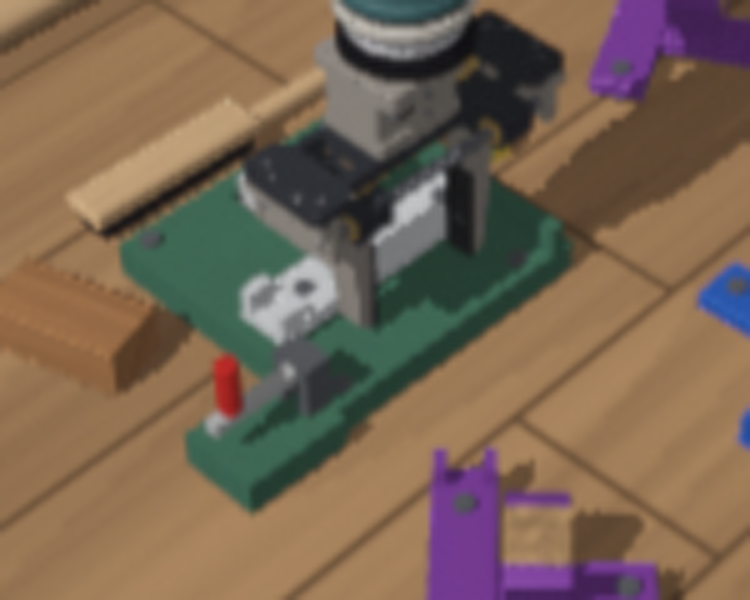

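Run:
```python
from h import *
i=viewer.camera_info("wrist")
K=i["camera_matrix"];D=np.array([i["k1"],0,0,0,0])
def pose(U):
    P=np.array([(0,55,24),(0,-55,24),(85,0,24),(18,-70,24),(-18,-70,24)],float)
    from scipy.optimize import least_squares
    def res(p):
        R=Ro.from_euler("zyx",[p[3],p[4],p[5]]).as_matrix()
        return np.concatenate([px(RB@(R@q+p[:3])+BO,i)-u for q,u in zip(P,np.array(U,float))])
    s=least_squares(res,[-30,0,20,0,0,0]); print(s.x.round(3),np.abs(s.fun).max())
pose([(216,201),(425,201),(320,22),(455,166),(449,232)])
for z in [41.3,48]:
  for u in [(216,201),(425,201),(320,22)]: print(z,(RB.T@(back(u,z,i)-BO)).round(1))
```

```text
[-2.5400e+01  8.2100e-01  1.8147e+01  1.0000e-03  1.2000e-02  9.0000e-03] 1.0723837574635127
41.3 [-25.5  55.9  41.3]
41.3 [-25.6 -54.8  41.3]
41.3 [60.   0.7 41.3]
48 [-23.6  53.5  48. ]
48 [-23.7 -52.5  48. ]
48 [58.4  0.7 48. ]
```

The free fit gives (-25.4, 0.8, 18.1), level within 0.01 rad, so it has dropped home. I'll back off and check from a clear view.

Run:
```python
from h import *
robot.servo_line(W(-110,0,6.5),feed=120)
robot.servo_line(W(-110,0,70),feed=150); robot.hold(.3); print(st())
im,i=shot("wrist","w11")
shot("side","s11",(220,170,150,120),5)
for c in ["wrist","scene","side"]:
    i=viewer.camera_info(c); viewer.read_camera(c)
    for k in ["rest","flat_foot","cone_foot","groove_foot","bolt_knob"]:
        for d in viewer.pinpoint(k,c):
            b=RB.T@(tow(d["at"],i)-BO)
            if abs(b[0])<110 and abs(b[1])<170: print(c,k,b.round(1),round(d["confidence"],2))
print(robot.observe()["t"])
```

```text
(array([-1.105e+02, -1.000e-01,  6.920e+01]), array([-0.2, -0.1,  0. ]), 0.797, 27.12)
wrist rest [-25.8  -0.9  16.8] 0.66
wrist cone_foot [-24.5  51.5  26.4] 0.82
wrist groove_foot [-25.7 -54.3  21.1] 0.85
wrist bolt_knob [-73.4 151.2  86. ] 0.62
scene rest [-25.1   0.3  17.8] 0.81
scene flat_foot [57.8  2.9 21.2] 0.87
scene cone_foot [-25.  56.  25.] 0.93
scene cone_foot [-26.3   5.1  16.3] 0.47
scene cone_foot [-3.  2.  1.] 0.23
scene groove_foot [-30.5 -58.6  24.7] 0.8
scene bolt_knob [-73.4 151.   89.4] 0.4
side rest [-22.1  -6.3  15.4] 0.97
side flat_foot [56.5 -3.7 27.8] 0.58
side flat_foot [16.8 -5.6 69.1] 0.31
side cone_foot [-29.6  52.8  26.9] 0.65
side groove_foot [-22.  -57.6  24.2] 0.92
side bolt_knob [-75.6 148.   92.9] 0.41
28.1167
```

View pics/w11.png

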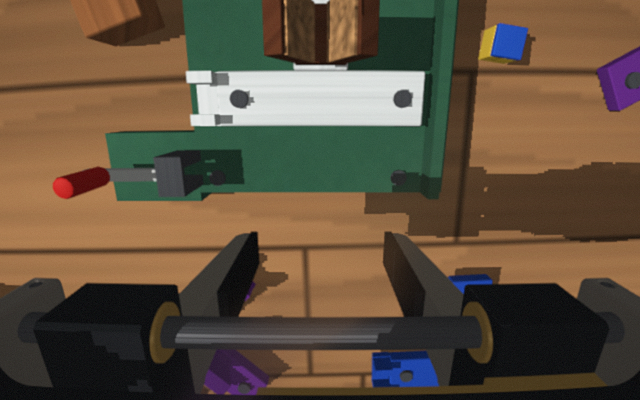

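View pics/s11.png

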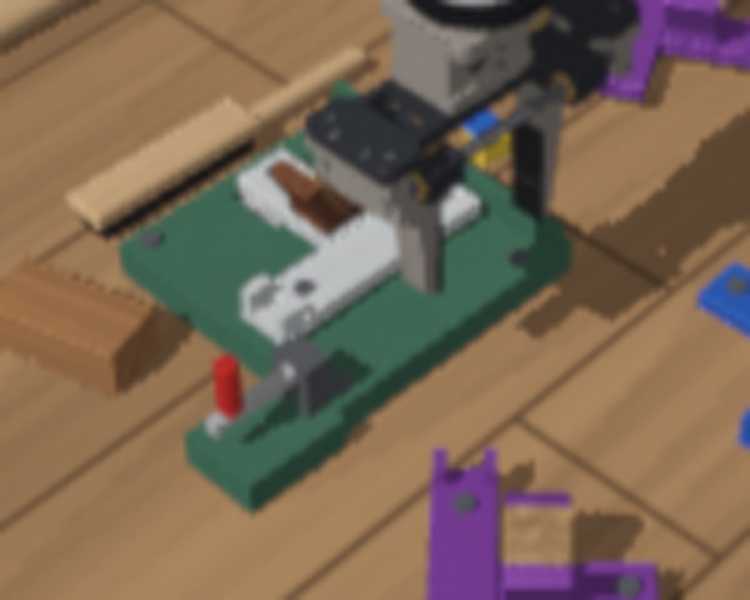

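All three cameras agree: the rest is home, the knob is at the stop, the robot is clear, and the bystanders in view are unmoved.

Run:
```python
from h import *
robot.servo_line(W(-115,0,150),feed=200); robot.job_done(); print("ok")
```

```text
the job is handed in; nothing more can be done
ok
```

I drew the bolt back to its stop, then slid the rest forward until all three feet dropped home. I backed the robot clear and handed the job in at about 29 s of the 50 s allowed.

**Rest:** the last fit with the wrist camera put it at (-25.4, 0.8, 18.1) mm in the base's frame, against home at (-25, 0, 17.3), level within about 0.01 rad. After I backed off, the networks in all three cameras agreed to within their usual error; the side camera was the furthest out at about 6 mm.

**Bolt:** the pull stalled at the stop with the force rising. The knob was then measured at y = 148 to 151 mm, and full travel would be 152.

**Bystanders:** the ones in the close-up views had not moved. I did not re-check the caliper, file, jar and tin, which the arm never went near.

Two things went differently from planned:
- **Fingertips:** they are really about 24 mm short of the reported TCP. My first pinch therefore shut just above the knob and touched nothing, and I repeated it lower.
- **Contact force:** I touched the bench with the open fingertips to measure that offset, and the reading reached about 54 N. That is under the 120 N wrist limit and was on the fingers. It would break the 40 N limit only if that limit, stated for the arm and the gripper's body, also covers the fingers.

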